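Shuttle a vial to the reader with a button-locked slide

TASK

Bring the vial to the blue reader: press the red lock button on the carriage with the fingertips, keep it pressed while you slide the carriage along its rail all the way to the end stop on the blue reader's side (never towards the plain grey block), then let the button come up so that the carriage is locked there. Only press and push: do not grip, lift or touch the vial, and leave the other things on the bench where they are.

Things in the scene. Friction and masses are not known exactly. Their poses are not given: they have to be found in the camera images.
- rail: Fixed slide rail, aluminium base plate 110 x 340 x 10 mm with a grey end stop (top 42 mm above the bench) at each end. Origin: centre of its underside, on the bench. Its y axis runs along the rail (the sliding direction), x points from the button side to the vial side and the two heads, z up. A steel toothed rack (bar top 40 mm high) runs along its -x edge at x = -45 mm.
- carriage (a joint): Position of the white carriage (100 mm long along the rail) in m along the rail's +y: 0 in the middle where it starts locked, +0.080 at the end stop at +y, -0.080 at the end stop at -y. Slides with about 1.5 N friction while the lock button is down; with the button up its pin stands in a rack gap (one gap every 20 mm, one at each end stop, 2 mm play either way).
- lock_button (a joint): How far the lock button is pressed, m: 0 up (locked), unlocked from about 0.0055, bottomed at 0.010. Sprung back up: 2 N to start, 5 N at the bottom. Let go on the way, it locks the carriage again.
- button_top (a point): Centre of the flat top of the red round lock button (30 mm diameter) on the carriage, 62 mm above the bench when up; it moves with the carriage and the button. Two black upright cheeks on the carriage stand either side of it along the rail: their inner faces are 28 mm from the button's centre, each 8 mm thick and 36 mm wide, tops 72 mm above the bench. Closed fingertips go down between them, and can push the carriage by the button or by a cheek.
- vial_seat (a point): Inner floor of the grey cup (34 mm outside, top 46 mm high) on the carriage that holds the vial, 35 mm above the bench and 50 mm from the button's centre on the rail's +x side.
- vial: Sample vial with a blue cap, 23 mm diameter, 48 mm tall, standing loose in the cup, its top 83 mm above the bench. Origin: centre of its underside, z up. It rides along; do not touch it.
- reader: Fixed blue reader head, 50 x 60 x 75 mm on a 70 mm wide foot, with a round black and green lens facing the rail. It stands behind the rail (+x side) at one of the two ends: 80 mm from the middle along the rail, at +y or -y. Origin: centre of its underside; axes as the rail's.
- reader_spot (a point): The point in front of the reader's lens where the vial seat must come, 54 mm before the reader's centre, 35 mm above the bench; the vial seat is exactly there when the carriage is against the end stop on that side.
- blank: Plain grey block of the same size as the reader, no lens, fixed behind the rail at the other end.
- blank_spot (a point): The same point in front of the grey block: the wrong place.
- stopper: Orange conical rubber stopper, 32 mm diameter, 28 mm tall, loose on the bench between the two heads. Origin: centre of its underside. Leave it.
- orange_cap: Orange bottle cap, 29 mm diameter, 12 mm tall, loose on the bench in front of the rail. Origin: centre of its underside. Leave it.
- clip: Green plastic joint clip, 27 x 29 x 17 mm, loose on the bench in front of the rail. Origin: centre of its underside. Leave it.
- filter_tin: Round white tin with a green lid, 74 mm diameter, 33 mm tall, loose right of the rail. Origin: centre of its underside. Leave it.
- beaker: Small clear beaker, 52 mm diameter, 66 mm tall, loose right of the rail. Origin: centre of its underside. Leave it.

How it is judged (in metres and radians):
On the way, in this order (a step that is already met when the one before it is completed fails the run):
1. the lock button is pressed while the carriage is still in its start position (value of joint lock_button above 0.005 m and value of joint carriage between -0.006 and 0.006 m), for 0.05 s.
2. the carriage is at the reader's end stop with the button still held down (horizontal distance between vial_seat and reader_spot below 0.004 m and value of joint lock_button above 0.005 m), for 0.1 s.
At the end, for the whole second after the job is handed in: The carriage is at the end stop on the reader's side (vial seat within 4 mm of the reader's spot), the lock button is up again (pressed less than 3 mm), the vial stands upright and at rest in its cup (within 8 mm and 0.2 rad), and the other loose things are within 20 mm of where they stood (horizontal distance between vial_seat and reader_spot below 0.004 m and value of joint lock_button below 0.003 m and linear speed of vial below 0.02 m/s and distance between vial and vial_seat below 0.008 m and angle between vial's own z axis and vertical below 0.2 rad and distance of each of stopper, orange_cap, clip, filter_tin, beaker from where it was at the start of the episode below 0.02 m); the robot touches nothing.
It fails at once if the lock button is let up between the start position and the end stop (value of joint lock_button below 0.0035 m and (value of joint carriage between 0.012 and 0.07 m or value of joint carriage between -0.07 and -0.012 m)).
It fails at once if the carriage is slid more than 30 mm towards the plain grey block (horizontal distance between vial_seat and blank_spot below 0.05 m).
It fails at once if the vial is touched by the robot (over 0.5 N) (contact force between any of the fingers, the arm and vial above 0.5 N).
It fails at once if the vial is lifted or tipped out of its cup (distance between vial and vial_seat above 0.012 m or angle between vial's own z axis and vertical above 0.35 rad).
It fails at once if another loose thing is moved by more than 20 mm or lifted (distance of any of stopper, orange_cap, clip, filter_tin, beaker from where it was at the start of the episode above 0.02 m).
It also fails if it takes over 35 s, if anything falls off the work surface, if the arm or the gripper's body presses on something with over 40 N, if the wrist force passes 120 N, or if a joint passes its speed limit or range.

ROBOT

A 6-joint arm with a two-finger parallel gripper is mounted at the origin on a cart in front of the work surface, level with it; the furniture and walls round the work are solid. World frame = base frame: x ahead of the robot, y to its left, z up, the work surface at z = 0. Lengths are in mm, angles in rad, forces in N, time in s.
With the tool pointing down it reaches from about 250 to 775 mm from the base axis. Payload 8.9 kg.
Tool frame: the origin (TCP) lies at the very end of the fingers, on their centre line; the grasp point (between the pads) lies 19 mm behind it (ctrl.grip_point_offset is the distance from the TCP to the grasp point, in mm); z points along the fingers, y is the line along which they close (so a half turn about z gives the same grasp; the last joint's range is limited). The gripper opens to 85 mm and grips with 20 to 120 N. Pads are 22 mm wide; open, the fingers measure 114 mm over their backs; the gripper's body (76 mm by 85 mm) begins 54 mm behind the grasp point. The pads swing forward as they close: fully open they stand 13 mm farther back than shut.
Start: joints at [-1.399, 0.291, -0.153, 1.127, 0, 1.431], TCP at [160.557, -499.845, 231.305] pointing down, gripper open.
Joint ranges: [-2.52, 2.52], [-0.91, 1.74], [-1.3, 1.37], [-1.96, 2.02], [-1.52, 1.47], [-3.14, 3.14]. Speed limits (rad/s): [2.22, 2.22, 2.79, 3.14, 3.14, 3.14].

INTERFACE

Orientations are given as a 3x3 rotation matrix whose columns are the frame's x, y, z axes.
In Python, from cell import ctrl gives the robot as it stands.
- The arm moves only by the tool move_arm, never from a script. Its arguments are lists of equal length, an entry for each row: "gripper": the opening, from 0 (shut) to 1 (fully open); "dp": the shift along the tool's x, y, z in cm, a list of three; "rotation": the turn, a rotation vector about the tool's x, y, z in rad, a list of three. In form: {"gripper": [gripper, ...], "dp": [[dx, dy, dz], ...], "rotation": [[rx, ry, rz], ...]}. A call has 1 to 5 rows; each row is the pose to reach, as a shift and turn from the pose commanded when the call began, along the tool's axes at that moment; what a row does not reach only later rows make up. A row lasts 1/10 s, in which the tool goes at most 50 mm and 8.59 degrees, less where a joint would pass 70% of its speed; a pose out of reach is approached as far as the arm can. A call with a gripper value outside its range is refused whole. The fingers move at their own pace and stop on an object; "force" is the grip in N (left out, the last holds). Time passes only in rows, so rows that repeat a pose let the fingers close. It gives the time, the measured TCP pose, the force, the opening and the grip force at its end, in the units of the state.
- ctrl.read_state(): the state, without advancing time (a new reading comes with each control period).
- ctrl.read_camera(name): name is "scene" or "side" or "wrist"; returns a dict with "img" (400x640x3 uint8, red, green, blue), "K" (3x3 intrinsics, pixels), "k1" (the pictures are not rectified: a ray, as slopes to the right and down, at radius r is drawn at 1 + k1 r^2 times it, then the intrinsics apply), "cam_to_world" (4x4, takes a point from camera to world coordinates); the wrist camera has in their place "mount" (4x4, takes a point from camera to tool coordinates, whose origin is the TCP and whose axes are the flange's). Camera axes: x right, y down, z forward; pixel columns grow to the right and rows downward; lengths in mm; the calibration is good to about 2 mm. A picture is of the moment at which its call begins: read the wrist's pose just before it. There is no depth.
- ctrl.finish_job(): hands the job in; it is judged then, once.
The state is a dict: "t": time; "joint_positions": joint angles; "qd": joint speeds; "effort": joint torques, N m; "position": TCP position; "eef_rot": TCP orientation; "force": force on the tool from outside, world axes, zero at the start; "wrist_torque": the same for the moment, N m; "width": finger opening in mm; "grip_force": force on a finger pad.
Only numpy, scipy, OpenCV 4.12 (cv2) and the standard library are available. Lean on these libraries where they do the work, as an engineer would, in place of code of your own. Each camera call takes 0.05 s, during which the arm holds its last target. There are 200 camera calls.

## Working session

There is one attempt and no reset: what is moved stays moved. The work goes in short steps, Python scripts to look and compute and a tool call to move; the robot and the scene stay as the last step left them, time stands still between calls to the robot, and variables do not carry over. Pictures are saved under pics/ and viewed, at most 10 in all, crops included, and the job is handed in when it is done.

Besides the shell and the picture viewer there is one more tool, called after ">>>" as name(argument=value, ...) on one line, values as JSON. move_arm: Moves the arm, as the interface text tells. Its arguments: {"type":"object","properties":{"gripper":{"type":"array"},"dp":{"type":"array"},"rotation":{"type":"array"},"force":{"type":"number"}},"required":["gripper","dp","rotation"]}

```bash
mkdir -p pics
cat > h.py <<'E'
import numpy as np, cv2
from cell import ctrl
def ray(c,u,v,T):
    K=c["K"];x=(u-K[0][2])/K[0][0];y=(v-K[1][2])/K[1][1]
    k=c["k1"];a,b=x,y
    for _ in range(20):
        s=1+k*(a*a+b*b);a,b=x/s,y/s
    T=np.array(T);d=T[:3,:3]@np.array([a,b,1]);return T[:3,3],d
def at(c,u,v,z,T=None):
    o,d=ray(c,u,v,c["cam_to_world"] if T is None else T);return o+d*(z-o[2])/d[2]
def proj(c,p,T=None):
    T=np.array(c["cam_to_world"] if T is None else T);q=np.linalg.inv(T)@np.append(p,1);x,y=q[:2]/q[2];s=1+c["k1"]*(x*x+y*y);K=c["K"]
    return K[0][0]*x*s+K[0][2],K[1][1]*y*s+K[1][2]
def save(n,f):
    c=ctrl.read_camera(n);cv2.imwrite(f,c["img"][:,:,::-1]);return c
E
python3 - <<'E'
from h import *
import pickle
s=ctrl.read_state();print(s["t"],s["position"],s["eef_rot"],s["width"])
pickle.dump({n:save(n,f"pics/{n}0.png") for n in("scene","side")},open("c.pkl","wb"))
E
```

```text
0.0 [ 160.48122851 -499.40444737  230.73491947] [[ 9.52085971e-01  3.05830423e-01 -2.37047284e-04]
 [ 3.05830465e-01 -9.52085091e-01  1.30652256e-03]
 [ 1.73885162e-04 -1.31641808e-03 -9.99999118e-01]] 85.1335458509042
```

View pics/scene0.png

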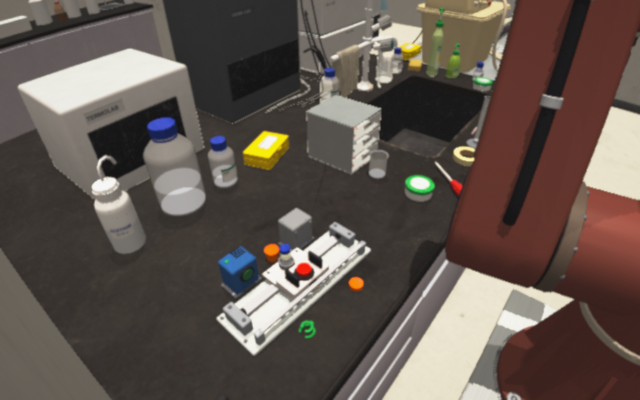

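View pics/side0.png

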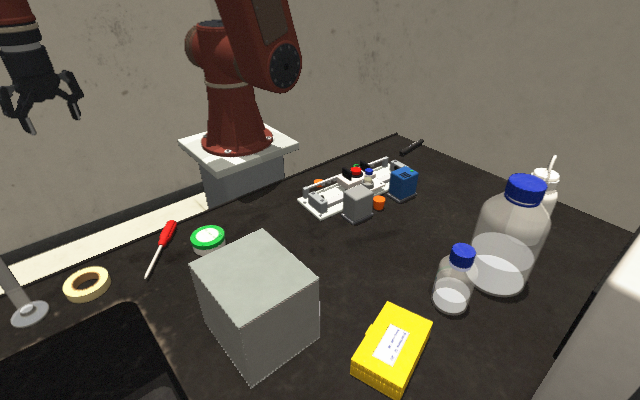

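The scene view shows the rail running from its left end stop at (237,318) to the right one at (342,232). The red button is at (304,270), the blue reader at the lower-left end (238,268), and the grey block at (295,225).

Run:
```python
from h import *
import pickle
C=pickle.load(open("c.pkl","rb"))
for n,box in(("scene",(285,255,325,285)),("side",(340,160,370,182))):
    c=C[n];u0,v0,u1,v1=box;h=cv2.cvtColor(c["img"],cv2.COLOR_RGB2HSV)[v0:v1,u0:u1]
    m=(((h[...,0]<5)|(h[...,0]>174))&(h[...,1]>180)&(h[...,2]>90));y,x=np.nonzero(m)
    print(n,len(x),x.mean()+u0,y.mean()+v0,at(c,x.mean()+u0,y.mean()+v0,60).round(1))
c=C["scene"]
for k,u,v,z in(("stopL",237,317,42),("stopR",342,231,42),("cornA",254,348,10),("cornB",370,248,10),("cornC",219,319,10),("reader top",238,258,75),("blank top",295,219,75),("ocap",356,284,12),("clip",307,329,10)):print(k,at(c,u,v,z).round(1))
s=c["img"][200:360,200:390,::-1];cv2.imwrite("pics/z0.png",cv2.resize(s,None,fx=4,fy=3.7,interpolation=cv2.INTER_CUBIC)[:600,:760])
```

```text
scene 154 303.512987012987 269.7792207792208 [487.2 103.1  60. ]
side 70 355.5571428571429 170.32857142857142 [495.   95.9  60. ]
stopL [520.8 248.8  42. ]
stopR [501.4 -45.8  42. ]
cornA [470.1 262.2  10. ]
cornB [439.4 -66.9  10. ]
cornC [563.8 261.3  10. ]
reader top [597.9 168.   75. ]
blank top [584.1  14.2  75. ]
ocap [407.6  36.7  12. ]
clip [421.3 175.4  10. ]
```

View pics/z0.png

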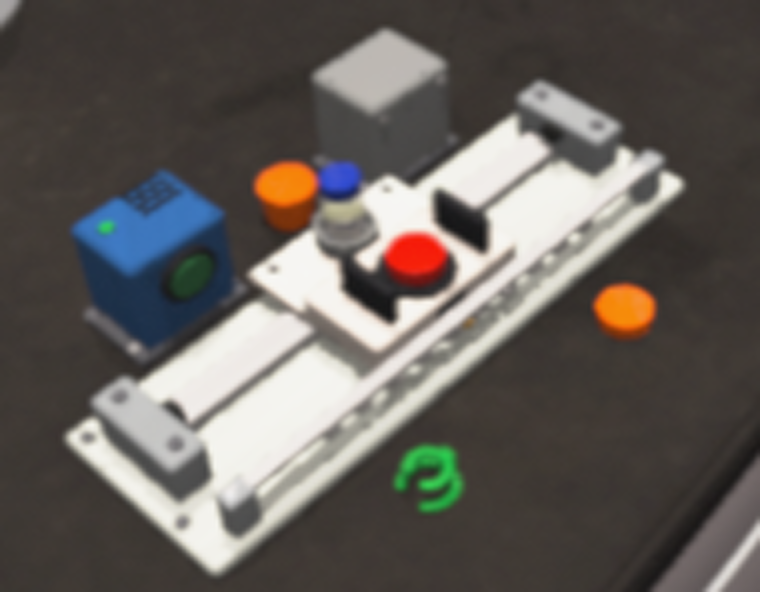

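>>> move_arm(gripper=[0, 0, 0, 0, 0], dp=[[3.6, -3.4, 0], [7.2, -6.8, 0], [10.8, -10.2, 0], [14.4, -13.6, 0], [18, -17, 0]], rotation=[[0, 0, -0.14], [0, 0, -0.28], [0, 0, -0.42], [0, 0, -0.56], [0, 0, -0.7]])

```text
t: 0.6
position: [280.3, -281.0, 231.1]
eef_rot: [[0.527, 0.85, -0.0], [0.85, -0.527, 0.0], [0.0, -0.0, -1.0]]
force: [0.7, -0.6, -0.0]
width: 12.5
grip_force: 0.0
```

```bash
cat >> h.py <<'E'
def go(p,yaw):  # dp (cm) and turn to bring the TCP to p with tool x at yaw, tool down
    s=ctrl.read_state();R=np.array(s["eef_rot"]);a=np.arctan2(R[1,0],R[0,0])
    print("t",s["t"],"pos",np.round(s["position"],1),"yaw",a.round(3),"F",np.round(s["force"],1),"j6",round(s["joint_positions"][5],2))
    print("dp cm",(R.T@(np.array(p)-s["position"])/10).round(2),"rz",round((a-yaw+np.pi)%(2*np.pi)-np.pi,3),"tilt",R[:2,2].round(3))
E
python3 -c "
from h import *
go([488,101,230],3.06)"
```

```text
t 0.6 pos [ 280.3 -281.   231.1] yaw 1.016 F [ 0.7 -0.6 -0. ] j6 1.15
dp cm [43.42 -2.47  0.12] rz -2.044 tilt [-0.  0.]
```

>>> move_arm(gripper=[0, 0, 0, 0, 0], dp=[[4.4, -0.25, 0], [8.8, -0.5, 0], [13.2, -0.75, 0], [17.6, -1, 0], [22, -1.2, 0]], rotation=[[0, 0, -0.14], [0, 0, -0.28], [0, 0, -0.42], [0, 0, -0.56], [0, 0, -0.7]])

```text
t: 1.1
position: [387.0, -88.4, 231.3]
eef_rot: [[-0.145, 0.989, 0.0], [0.989, 0.145, -0.0], [-0.0, 0.0, -1.0]]
force: [0.4, -0.2, 0.3]
width: 0.0
grip_force: 0.0
```

```bash
python3 -c "
from h import *
go([488,101,200],3.06)"
```

```text
t 1.1 pos [387.  -88.4 231.3] yaw 1.716 F [ 0.4 -0.2  0.3] j6 1.02
dp cm [17.27 12.74  3.13] rz -1.344 tilt [ 0. -0.]
```

>>> move_arm(gripper=[0, 0, 0, 0, 0], dp=[[3.4, 2.5, 0.3], [6.8, 5, 0.6], [10.2, 7.5, 1], [13.8, 10.1, 1.5], [17.3, 12.7, 2]], rotation=[[0, 0, -0.14], [0, 0, -0.28], [0, 0, -0.42], [0, 0, -0.56], [0, 0, -0.7]])

```text
t: 1.6
position: [488.6, 100.8, 210.9]
eef_rot: [[-0.749, 0.663, -0.0], [0.663, 0.749, -0.0], [0.0, -0.0, -1.0]]
force: [1.2, -0.6, -0.0]
width: -0.3
grip_force: 0.0
```

>>> move_arm(gripper=[0, 0, 0, 0, 0], dp=[[0, 0, 0], [0, 0, 0], [0, 0, 0], [0, 0, 0], [0, 0, 0]], rotation=[[0, 0, -0.14], [0, 0, -0.28], [0, 0, -0.42], [0, 0, -0.56], [0, 0, -0.644]])

```text
t: 2.1
position: [487.9, 98.9, 210.9]
eef_rot: [[-0.997, 0.081, -0.001], [0.081, 0.997, -0.0], [0.001, -0.0, -1.0]]
force: [1.0, 0.6, 0.1]
width: 0.2
grip_force: 0.0
```

```bash
python3 -c "
from h import *
import pickle
go([488,101,150],3.06)
s=ctrl.read_state()
c=save('wrist','pics/w1.png');T=np.eye(4);T[:3,:3]=s['eef_rot'];T[:3,3]=s['position'];c['T']=T@np.array(c['mount']);pickle.dump(c,open('w1.pkl','wb'));print(c['T'].round(2))"
```

```text
t 2.1 pos [487.9  98.9 210.9] yaw 3.06 F [1.  0.6 0.1] j6 0.13
dp cm [0.01 0.21 6.09] rz 0.0 tilt [-0.001 -0.   ]
[[ 8.0000e-02  9.4000e-01  3.2000e-01  4.0464e+02]
 [ 1.0000e+00 -8.0000e-02 -3.0000e-02  1.0575e+02]
 [-0.0000e+00  3.2000e-01 -9.5000e-01  3.5267e+02]
 [ 0.0000e+00  0.0000e+00  0.0000e+00  1.0000e+00]]
```

View pics/w1.png

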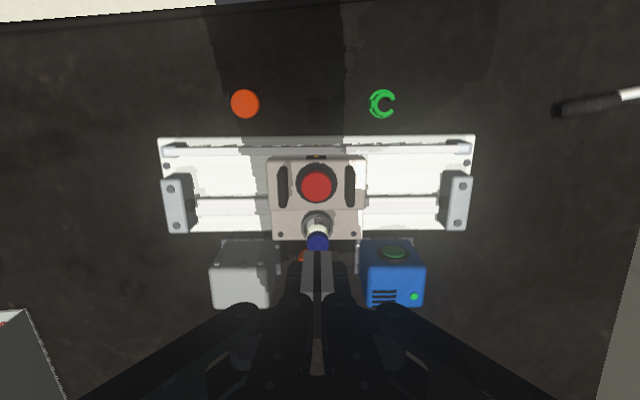

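The wrist view shows the button at (317,184). The rail's near edge runs from (160,137) to (475,134), and the reader is on the right, which is +y.

Run:
```python
from h import *
import pickle
c=pickle.load(open("w1.pkl","rb"));T=c["T"]
h=cv2.cvtColor(c["img"],cv2.COLOR_RGB2HSV)[160:210,290:345]
m=(((h[...,0]<6)|(h[...,0]>172))&(h[...,1]>150)&(h[...,2]>60));y,x=np.nonzero(m);u,v=x.mean()+290,y.mean()+160
b=at(c,u,v,61,T);print(u,v,len(x),b.round(1), "size",np.ptp(x),np.ptp(y))
A=at(c,160,137,10,T);B=at(c,475,134,10,T);d=B-A;print(A,B,"len",np.hypot(*d[:2]),"yaw",np.arctan2(-d[0],d[1]))
l=at(c,174,205,42,T);r=at(c,457,203,42,T);d=r-l;print(l,r,d,np.arctan2(-d[0],d[1]))
go([b[0],b[1],110],3.06)
```

```text
315.7807407407407 186.5437037037037 675 [489.8  97.7  61. ] size 29 29
[437.30422097 -62.91142669  10.        ] [461.00750611 267.64836067  10.        ] len 331.4085375276051 yaw -0.07158397630476243
[503.28460522 -49.47980235  42.        ] [524.53702711 239.82264945  42.        ] [ 21.2524219 289.3024518   0.       ] -0.07332919396297218
t 2.15 pos [488.   98.9 211. ] yaw 3.064 F [-0.3 -0.1 -0.1] j6 0.13
dp cm [-0.2 -0.1 10.1] rz 0.004 tilt [-0.001 -0.   ]
```

>>> move_arm(gripper=[0, 0, 0, 0, 0], dp=[[-0.1, -0.05, 4], [-0.2, -0.1, 8], [-0.2, -0.1, 11], [-0.2, -0.1, 13], [-0.2, -0.1, 14.1]], rotation=[[0, 0, 0], [0, 0, 0], [0, 0, 0], [0, 0, 0], [0, 0, 0]])

```text
t: 2.65
position: [488.8, 97.6, 68.4]
eef_rot: [[-0.996, 0.088, -0.003], [0.088, 0.996, -0.0], [0.003, -0.0, -1.0]]
force: [-0.3, 0.8, 0.1]
width: -0.1
grip_force: 0.0
```

Run:
```python
from h import *
go([490,98,53],3.066)
save('side','pics/s2.png');c=cv2.imread('pics/s2.png')[120:220,290:440];cv2.imwrite('pics/s2z.png',cv2.resize(c,None,fx=4,fy=4,interpolation=cv2.INTER_CUBIC))
```

```text
t 2.65 pos [488.8  97.6  68.4] yaw 3.053 F [-0.3  0.8  0.1] j6 0.14
dp cm [-0.12  0.05  1.54] rz -0.013 tilt [-0.003 -0.   ]
```

View pics/s2z.png

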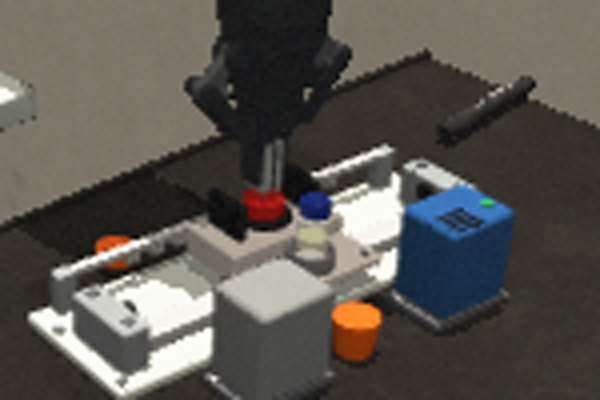

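The fingertips are just above the red button, between the cheeks and clear of the vial. Next I press.

>>> move_arm(gripper=[0, 0, 0, 0, 0], dp=[[-0.1, 0, 0.5], [-0.1, 0, 0.9], [-0.1, 0, 1.3], [-0.1, 0, 1.6], [-0.1, 0, 1.6]], rotation=[[0, 0, -0.013], [0, 0, -0.013], [0, 0, -0.013], [0, 0, -0.013], [0, 0, -0.013]])

```text
t: 3.2
position: [492.1, 97.6, 54.7]
eef_rot: [[-0.997, 0.074, 0.002], [0.074, 0.997, 0.0], [-0.002, 0.0, -1.0]]
force: [1.4, 0.0, 3.9]
width: 0.3
grip_force: 2.0
```

Run:
```python
from h import *
go([490,98,52],3.066)
```

```text
t 3.2 pos [492.1  97.6  54.7] yaw 3.068 F [1.4 0.  3.9] j6 0.12
dp cm [0.21 0.02 0.27] rz 0.002 tilt [0.002 0.   ]
```

>>> move_arm(gripper=[0, 0, 0], dp=[[0, 0, 0.15], [0, 0, 0.3], [0, 0, 0.3]], rotation=[[0, 0, 0], [0, 0, 0], [0, 0, 0]])

```text
t: 3.5
position: [492.1, 97.6, 52.0]
eef_rot: [[-0.997, 0.074, 0.002], [0.074, 0.997, 0.0], [-0.002, 0.0, -1.0]]
force: [1.0, -0.7, 8.3]
width: 0.2
grip_force: 4.3
```

>>> move_arm(gripper=[0, 0, 0, 0, 0], dp=[[0, 0.2, 0], [0, 0.6, 0], [0, 1.1, 0], [0, 1.6, 0], [0, 2.1, 0]], rotation=[[0, 0, 0], [0, 0, 0], [0, 0, 0], [0, 0, 0], [0, 0, 0]])

```text
t: 4.0
position: [493.7, 118.4, 52.0]
eef_rot: [[-0.997, 0.074, 0.002], [0.074, 0.997, -0.001], [-0.002, -0.001, -1.0]]
force: [1.4, -2.3, 9.2]
width: 0.1
grip_force: 4.6
```

Run:
```python
from h import *
go([490,98,52],3.066)
save('scene','pics/s3.png');c=cv2.imread('pics/s3.png')[200:360,200:390];cv2.imwrite('pics/s3z.png',cv2.resize(c,None,fx=4,fy=3.7,interpolation=cv2.INTER_CUBIC))
```

```text
t 4.0 pos [493.7 118.4  52. ] yaw 3.067 F [ 1.4 -2.3  9.2] j6 0.17
dp cm [ 0.21 -2.06 -0.  ] rz 0.001 tilt [ 0.002 -0.001]
```

View pics/s3z.png

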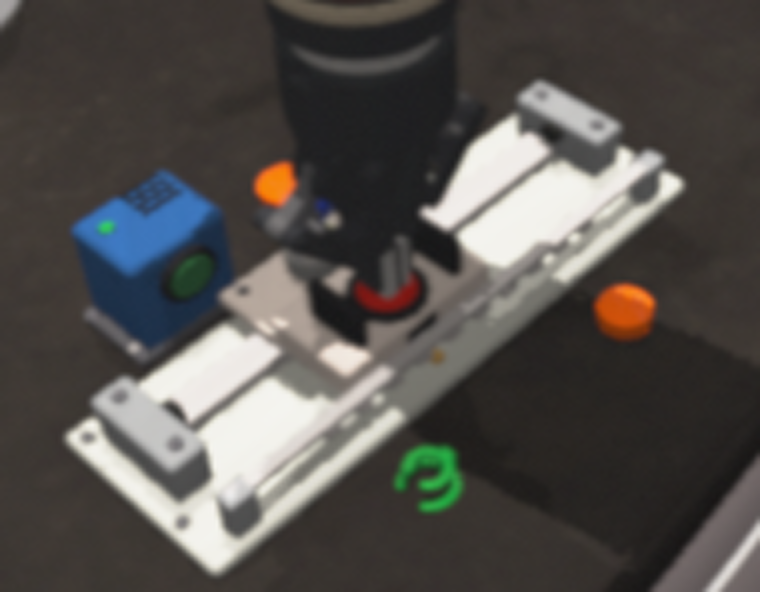

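The carriage has followed by about 20 mm, and the tips are still on the button between the cheeks. I carry on.

>>> move_arm(gripper=[0, 0, 0, 0, 0], dp=[[0, 0.5, 0], [0, 1.0, 0], [0, 1.5, 0], [0, 2.0, 0], [0, 2.5, 0]], rotation=[[0, 0, 0], [0, 0, 0], [0, 0, 0], [0, 0, 0], [0, 0, 0]])

```text
t: 4.55
position: [495.6, 143.4, 52.0]
eef_rot: [[-0.997, 0.074, 0.002], [0.074, 0.997, -0.001], [-0.002, -0.001, -1.0]]
force: [1.5, -2.2, 9.2]
width: -0.1
grip_force: 4.4
```

>>> move_arm(gripper=[0, 0, 0, 0, 0], dp=[[0, 0.5, 0], [0, 1.0, 0], [0, 1.5, 0], [0, 2.0, 0], [0, 2.5, 0]], rotation=[[0, 0, 0], [0, 0, 0], [0, 0, 0], [0, 0, 0], [0, 0, 0]])

```text
t: 5.05
position: [497.5, 168.3, 52.0]
eef_rot: [[-0.997, 0.074, 0.002], [0.074, 0.997, -0.001], [-0.002, -0.0, -1.0]]
force: [2.7, -1.0, 9.0]
width: 0.2
grip_force: 4.3
```

>>> move_arm(gripper=[0, 0, 0, 0, 0], dp=[[0, 0.3, 0], [0, 0.5, 0], [0, 0.8, 0], [0, 1.1, 0], [0, 1.3, 0]], rotation=[[0, 0, 0], [0, 0, 0], [0, 0, 0], [0, 0, 0], [0, 0, 0]])

```text
t: 5.55
position: [497.9, 180.2, 51.9]
eef_rot: [[-0.997, 0.074, 0.001], [0.074, 0.997, -0.003], [-0.002, -0.003, -1.0]]
force: [0.7, -9.2, 11.6]
width: 0.0
grip_force: 6.0
```

>>> move_arm(gripper=[0, 0, 0], dp=[[0, 0.1, 0], [0, 0.1, 0], [0, 0.1, 0]], rotation=[[0, 0, 0], [0, 0, 0], [0, 0, 0]])

```text
t: 5.85
position: [497.9, 181.1, 51.9]
eef_rot: [[-0.997, 0.075, 0.001], [0.075, 0.997, -0.003], [-0.001, -0.003, -1.0]]
force: [0.1, -5.9, 12.6]
width: -0.3
grip_force: 5.8
```

Run:
```python
from h import *
go([490,98,52],3.066)
save('scene','pics/s4.png');c=cv2.imread('pics/s4.png')[200:360,200:390];cv2.imwrite('pics/s4z.png',cv2.resize(c,None,fx=4,fy=3.7,interpolation=cv2.INTER_CUBIC))
```

```text
t 5.85 pos [497.9 181.1  51.9] yaw 3.067 F [ 0.1 -5.9 12.6] j6 0.29
dp cm [ 0.17 -8.34  0.01] rz 0.001 tilt [ 0.001 -0.003]
```

View pics/s4z.png

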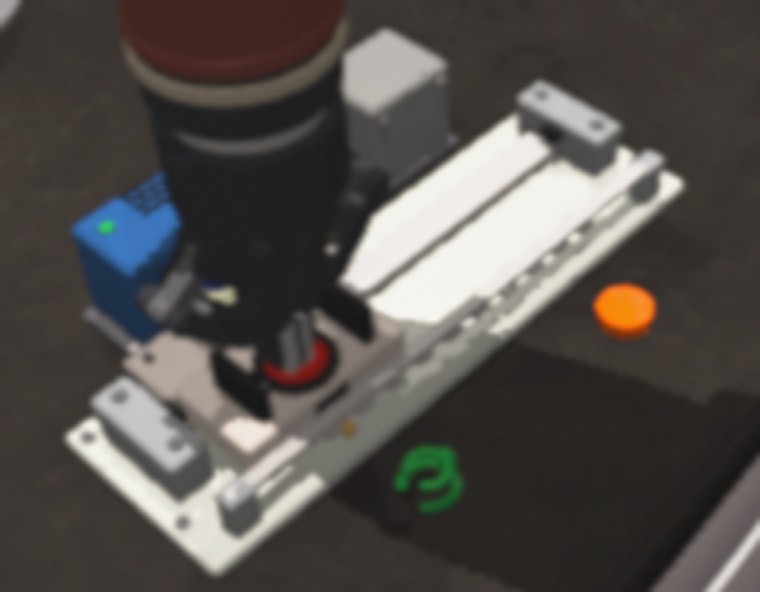

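The carriage is against the end stop on the reader's side, with the button down. I lift straight up.

>>> move_arm(gripper=[0, 0, 0, 0, 0], dp=[[0, 0, -0.4], [0, 0, -1.0], [0, 0, -2.0], [0, 0, -4.5], [0, 0, -8]], rotation=[[0, 0, 0], [0, 0, 0], [0, 0, 0], [0, 0, 0], [0, 0, 0]])

```text
t: 6.4
position: [495.5, 182.3, 131.0]
eef_rot: [[-0.997, 0.073, -0.004], [0.073, 0.997, -0.0], [0.004, -0.001, -1.0]]
force: [0.5, 0.3, -0.0]
width: 0.1
grip_force: 0.0
```

>>> move_arm(gripper=[0, 0, 0, 0, 0], dp=[[0, 0, -4], [0, 0, -8], [0, 0, -8], [0, 0, -8], [0, 0, -8]], rotation=[[0, 0, 0], [0, 0, 0], [0, 0, 0], [0, 0, 0], [0, 0, 0]])

```text
t: 6.9
position: [496.5, 182.3, 210.3]
eef_rot: [[-0.997, 0.074, -0.002], [0.074, 0.997, -0.0], [0.002, -0.0, -1.0]]
force: [-0.3, 0.4, -0.6]
width: -0.0
grip_force: 0.0
```

Run:
```python
from h import *
go([496,178,210],3.066)
s=ctrl.read_state();c=save('wrist','pics/w5.png');T=np.eye(4);T[:3,:3]=s['eef_rot'];T[:3,3]=s['position'];T=T@np.array(c['mount'])
h=cv2.cvtColor(c["img"],cv2.COLOR_RGB2HSV)[160:210,280:350]
m=(((h[...,0]<6)|(h[...,0]>172))&(h[...,1]>150)&(h[...,2]>60));y,x=np.nonzero(m);print(len(x),at(c,x.mean()+280,y.mean()+160,61,T).round(1))
```

```text
t 6.9 pos [496.5 182.3 210.3] yaw 3.068 F [-0.3  0.4 -0.6] j6 0.29
dp cm [ 0.01 -0.43  0.03] rz 0.002 tilt [-0.002 -0.   ]
687 [496.  177.4  61. ]
```

View pics/w5.png

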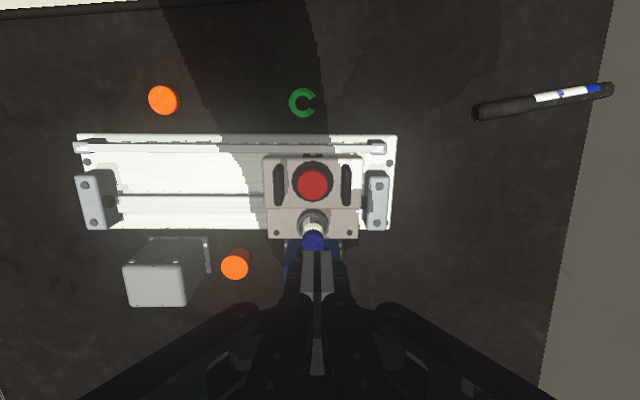

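The button at (313,182) has moved 80 mm along the rail. The carriage is against the stop, the vial is upright in its cup, and nothing is touched.

```bash
python3 -c "
from cell import ctrl
print(ctrl.finish_job())"
```

```text
the job is handed in; nothing more can be done
None
```

The job is handed in: the carriage moved 80 mm to the end stop on the blue reader's side with the button held down, and the button is released, so it should be locked. The last picture shows the vial upright and the arm clear; the hand-in gave no verdict.

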